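Hold a microscope tube pressed into the V-saddles of an optical bench

ROBOT

A 6-joint arm with a two-finger parallel gripper is mounted at the origin on the work surface. World frame = base frame: x ahead of the robot, y to its left, z up, the work surface at z = 0. Lengths are in m, angles in rad, forces in N, time in s.
With the tool pointing down it reaches from about 0.375 to 0.9 m from the base axis. Payload 3.1 kg.
Tool frame: the origin (TCP) lies midway between the tips of the shut fingers; the grasp point (between the pads) lies 19 mm behind it (manip.hold_point_z is the distance from the TCP to the grasp point, in m); x points along the fingers, y is the direction in which the jaws open and shut, and the axes are right-handed (so a half turn about x gives the same grasp; the last joint's range is limited). The gripper opens to 85 mm and grips with 20 to 120 N. Pads are 22 mm wide; open, the fingers measure 114 mm over their backs; the gripper's body (76 mm by 85 mm) begins 54 mm behind the grasp point. The pads swing forward as they close: fully open they stand 13 mm farther back than shut.
Start: joints at [-1.444, 0.527, 1.433, -0, 1.181, -0.178], TCP at [0.188, -0.596, 0.231] pointing down, gripper open.
Joint ranges: [-3.08, 3.08], [-0.75, 2.2], [0.22, 2.44], [-1.43, 4.57], [0, 2.65], [-2.85, 2.85]. Speed limits (rad/s): [2.79, 2.79, 3.14, 3.14, 3.14, 3.14].

INTERFACE

Orientations are given as a unit quaternion [x, y, z, w].
In Python, from station import manip, snapshot gives the robot as it stands.
- The arm moves only by the tool play_rows, never from a script. Its argument "series" is a list of rows, each a list of 4 numbers: the shift along the tool's x, y, z in m, then the turn about the tool's x in degrees. In form: [[tx, ty, tz, spin], ...]. A call has 1 to 20 rows; each row is the pose to reach, as a shift and turn from the pose measured when the call began, along the tool's axes at that moment; what a row does not reach only later rows make up. A row lasts 1/10 s, in which the tool goes at most 50 mm and 8.59 degrees, less where a joint would pass 70% of its speed; a pose out of reach is approached as far as the arm can. A call with a gripper value outside its range is refused whole. "claw" is the opening in per cent of the stroke, from 0 (shut) to 100 (fully open), set as the call begins (left out, the last holds). The fingers move at their own pace and stop on an object; "force" is the grip in N (left out, the last holds). Time passes only in rows, so rows that repeat a pose let the fingers close. It gives the time, the measured TCP pose, the force and the opening at its end, in the units of the state.
- manip.sense(): the state, without advancing time (a new reading comes with each control period).
- snapshot(name): name is "side" or "top" or "wrist"; returns a dict with "image" (480x640x3 uint8, blue, green, red), "depth" (480x640 float32, m along the optical axis (not along the pixel's ray), 0 where there is no reading), "fov_y" (degrees; the focal length in pixels is half the picture's height over the tangent of half this angle, whatever the lens; pixels are square), "cx", "cy" (the principal point, pixels), "dist" ([k1, k2, p1, p2, k3] as OpenCV has them; the pictures are not rectified), "R" (3x3) and "t" (3): a world point X has camera coordinates R X + t. Camera axes: x right, y down, z forward; pixel columns grow to the right and rows downward; lengths in m; the calibration is good to about 2 mm. A picture is of the moment at which its call begins.
- manip.sign_off(): hands the job in, once; it reports no verdict.
The state is a dict: "t": time; "q": joint angles; "qd": joint speeds; "tau": joint torques, N m; "tcp_pos": TCP position; "tool_rot": TCP orientation; "force": force on the tool from outside, world axes, zero at the start; "ft_torque": the same for the moment, N m; "finger_gap": opening from 0.0 (shut) to 1.0 (fully open).
Only numpy, scipy, OpenCV 4.12 (cv2) and the standard library are available. Lean on these libraries where they do the work, as an engineer would, in place of code of your own. Each camera call takes 0.05 s, during which the arm holds its last target.

TASK

Pick the long steel microscope tube off its wooden rest and lay it in the two steel V-saddles of the optical bench, with its wide lens cell towards the lamp and just outside the lamp-side saddle, close to it. Keep it gripped between the fingers and press it down gently but firmly, with some 10 to 20 N, so that it bears on both sloping sides of the grooves; the program finishes while still gripping and pressing it there. Leave the other things on the table where they stand.

Things in the scene. Friction and masses are not known exactly. Their poses are not given: they have to be found in the camera images.
- tube_center (a point): Centre of the loose tube, on its axis, half-way along its 160 mm. Straight steel microscope tube, 30 mm diameter, about 0.16 kg, with a wider black ribbed lens cell (36 mm diameter) at one end only. x axis: along the tube to the lens cell, which reaches from 62 to 80 mm ahead of this point; the rest is plain. At the start it lies level in the wooden rest, axis 45 mm above the table.
- tube_lens_end (a point): Centre of the tube's outer lens face: 80 mm ahead of tube_center along the tube's axis.
- rest: Fixed wooden rest in which the tube lies at the start: a board 130 x 60 x 8 mm with two V-notched uprights, 12 mm thick, 48 mm wide, 38 mm high, centred 42 mm either side of its middle; 72 mm between them for the fingers. Origin: centre of its underside; x along the tube lying in it, towards the lens cell.
- bench: Fixed optical bench: aluminium rail 480 mm long, 48 mm wide, top 40 mm above the table. Origin: centre of its underside; x along the rail to the lamp, y to the robot's side, z up. Lamp house (85 mm wide, 139 mm high) at the +x end, its snout beginning at x = 124 mm; spare lens in a ring (126 mm high) at x = -135 mm, ground-glass screen (151 mm high) at x = -195 mm.
- v_seat (a point): Where the tube's axis comes to lie: half-way between the two V-saddles, 96 mm above the table; axes as the bench. With tube_center exactly here the lens cell is 4 mm outside the lamp-side saddle's outer face; 4 mm farther from the lamp it touches that face. Free gap between the saddles for the fingers: 76 mm, down to the rail.
- v_near: The sloping faces on the bench's +y (robot) side of the grooves of both steel V-saddles; origin and axes are the bench's. Each saddle is rigid, 20 mm thick along x and 60 mm wide, centred at x = +48 or -48 mm, with a 90 degree groove along the rail, open upward, 44 mm wide at its lips, which are 97 mm above the table.
- v_far: The sloping faces on the bench's -y side of the grooves of both steel V-saddles; origin and axes are the bench's.
- eyepiece: Bystander: a black eyepiece, 32 mm wide and 46 mm high, standing. Origin: centre of its underside.
- objective: Bystander: a small steel microscope objective, 24 mm wide and 43 mm high, standing. Origin: centre of its underside.
- cleaner: Bystander: a small clear bottle of lens cleaner, 38 mm wide and 85 mm high. Origin: centre of its underside.
- short_tube: Bystander: a short plain steel tube without a lens cell, 30 mm wide and 60 mm high, standing on end. Origin: centre of its underside.
- slide_box: Bystander: a flat wooden slide box, 80 x 100 x 30 mm. Origin: centre of its underside.
- dish: Bystander: a shallow glass dish, 76 mm wide and 16 mm high, on the table behind the rail. Origin: centre of its underside.
Things that resemble listed ones, but are neither listed nor needed, are in the scene too. What is shaped like the rest but green or red is not meant.

How it is judged:
On the way:
1. the tube is lifted clear of its rest (height (world z) of tube_center above 0.085 m and contact force between tube and rest below 0.05 N and contact force between tube and the fingers above 0.3 N), for 0.1 s.
At the end, for the whole second after the job is handed in: The tube lies level along both saddles, lens cell towards the lamp with a gap of at most 9 mm to the saddle, axis within 2.5 mm of the seat, still between the fingers, and presses each side of the V grooves with 2 to 35 N; at rest (x of tube_center in the frame of v_seat between -0.006 and 0.005 m and y of tube_center in the frame of v_seat between -0.0025 and 0.0025 m and z of tube_center in the frame of v_seat between -0.003 and 0.0025 m and x of tube_lens_end in the frame of v_seat above 0.06 m and angle between the x axis of tube_center and the x axis of v_seat, either way round below 0.035 rad and contact force between tube and v_far between 2 and 35 N and contact force between tube and v_near between 2 and 35 N and contact force between tube and the fingers above 3 N and z of the grasp point in the frame of v_seat below 0.022 m and y of the grasp point in the frame of v_seat between -0.012 and 0.012 m and linear speed of tube below 0.02 m/s); the arm keeps its last pose, push and grip.
It fails at once if a bystander is pushed more than 30 mm or tipped over (distance of any of eyepiece, objective, cleaner, short_tube, slide_box, dish from where it was at the start of the episode above 0.03 m or angle between any of eyepiece, objective, cleaner, short_tube's own z axis and vertical above 0.5 rad).
It fails at once if the tube is forced against the bench with more than 70 N (contact force between tube and bench above 70 N).
It also fails if it takes over 40 s, if anything falls off the work surface, if the arm or the gripper's body presses on something with over 40 N, if the wrist force passes 120 N, or if a joint passes its speed limit or range.

## Working session

There is one attempt and no reset: what is moved stays moved. The work goes in short steps, Python scripts to look and compute and a tool call to move; the robot and the scene stay as the last step left them, time stands still between calls to the robot, and variables do not carry over. Pictures are saved under pics/ and viewed, and the job is handed in when it is done.

Besides the shell and the picture viewer there is one more tool, called after "Emit:" as name(argument=value, ...), one argument or row to a line, values as JSON. play_rows: Moves the arm, as the interface text tells. Its arguments: {"type":"object","properties":{"series":{"type":"array","items":{"type":"array","items":{"type":"number"}}},"claw":{"type":"number"},"force":{"type":"number"}},"required":["series"]}

```bash
ls; mkdir -p pics; python3 - <<'E'
from station import manip, snapshot
import cv2
s=manip.sense(); print(s['t'],s['tcp_pos'],s['tool_rot'],s['finger_gap'],s['force'],manip.hold_point_z)
for n in ('side','top','wrist'):
    d=snapshot(n); cv2.imwrite(f'pics/{n}0.png',d['image']); print(n,d['fov_y'],d['cx'],d['cy'],d['dist'],d['R'],d['t'])
    import pickle; pickle.dump(d,open(f'{n}0.pkl','wb'))
E
```

```text
pics
0.0 [ 0.18807931 -0.59525908  0.23034399] [ 0.69887358  0.10845914 -0.69884448  0.10690523] 0.9997550126523196 [ 0.45396518 -0.68454084  0.70699086] 0.0187
side 54.772965921955745 326.5963198804421 240.24362164413455 [-0.11287619  0.          0.          0.          0.        ] [[-9.99402812e-01 -2.65407673e-02 -2.21270504e-02]
 [ 6.25596584e-04  6.26348336e-01 -7.79543052e-01]
 [ 3.45489120e-02 -7.79091361e-01 -6.25957685e-01]] [0.50677624 0.1013059  1.07025106]
top 48.06702762915794 319.67375596823587 237.20893149259845 [0.0460418 0.        0.        0.        0.       ] [[-0.04236191 -0.99909375  0.00414078]
 [-0.97645656  0.04052397 -0.21187352]
 [ 0.21151371 -0.01301866 -0.97728832]] [-0.01127612  0.52968737  1.06489903]
wrist 65.16512485098765 317.82330462706744 241.72541812847692 [0.01796903 0.         0.         0.         0.        ] [[ 0.30005425 -0.95391834 -0.00269266]
 [-0.91266397 -0.2878966   0.29010347]
 [-0.27751022 -0.08458929 -0.9569915 ]] [-0.62436009 -0.03730304  0.37976136]
```

View pics/side0.png

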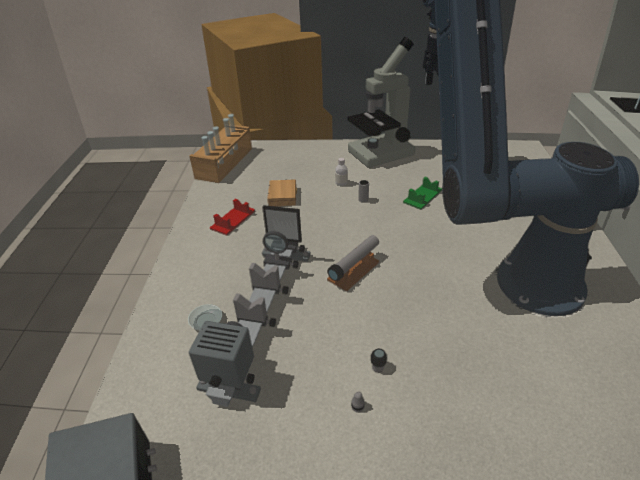

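View pics/top0.png

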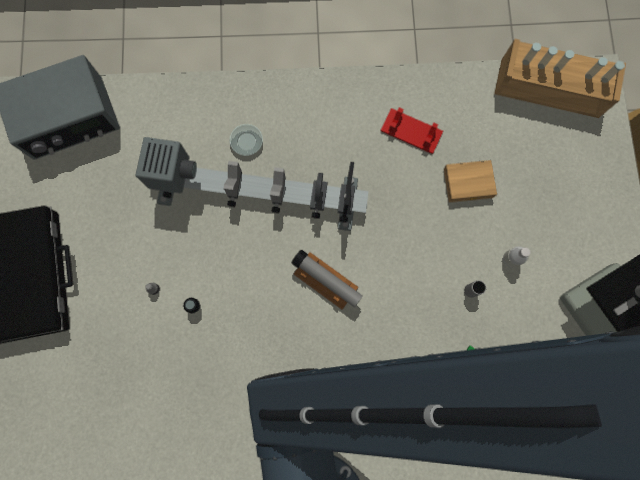

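View pics/wrist0.png

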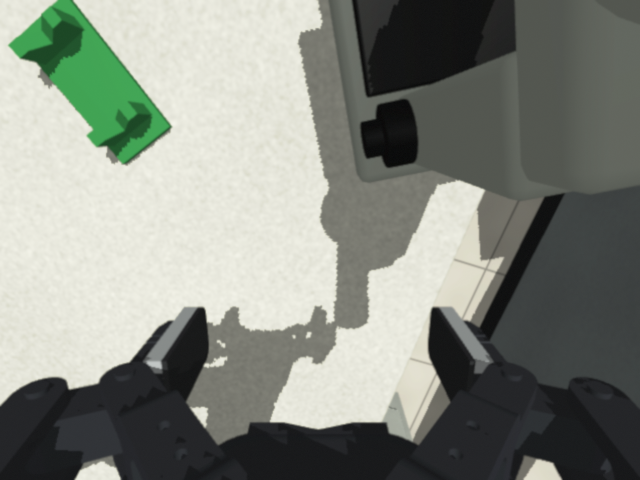

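Candidates: the tube in the brown rest, top (327,278) with the black cell at (300,258); the short tube, top (475,288); the green rest, side (423,193), and red rest, top (411,131), both empty. I choose the one in the brown rest and check it with close crops.

```bash
python3 - <<'E'
import cv2,pickle
d=pickle.load(open('top0.pkl','rb'))['image']
cv2.imwrite('pics/c1.png',cv2.resize(d[235:325,270:390],None,fx=6.5,fy=6.5,interpolation=cv2.INTER_CUBIC))
cv2.imwrite('pics/c2.png',cv2.resize(d[130:240,130:290+90],None,fx=3.2,fy=3.2,interpolation=cv2.INTER_CUBIC))
E
```

```text
(no output)
```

View pics/c1.png

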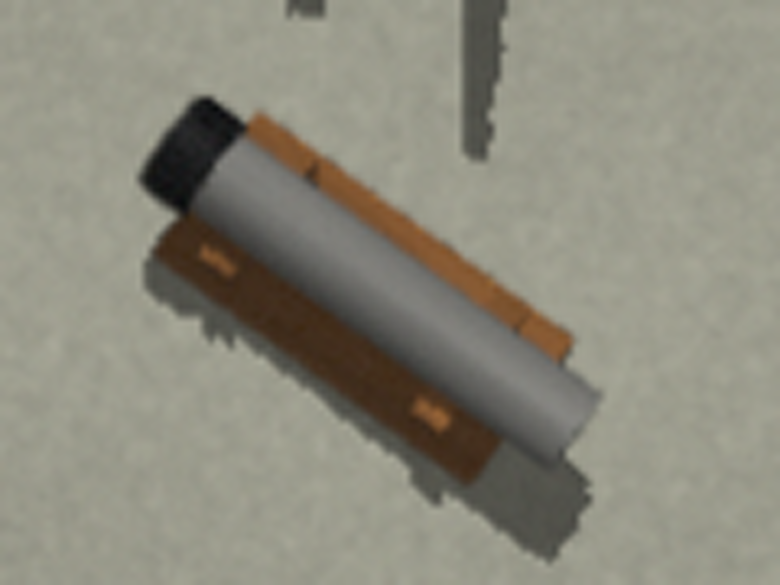

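View pics/c2.png

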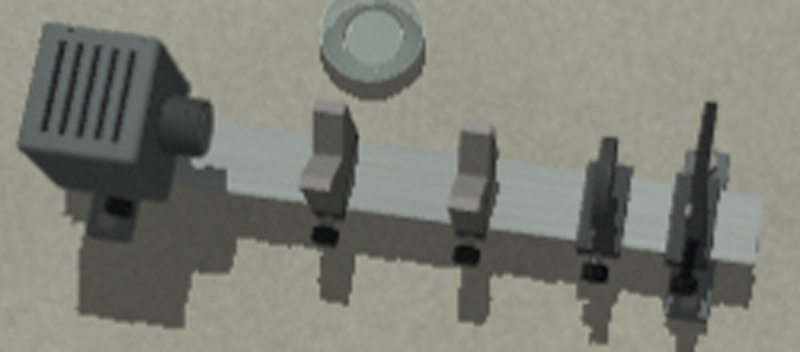

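The crop confirms it: a plain steel tube with a black cell at the upper left (crop 195,155 = top 300,259), in the brown rest. The second crop shows both saddles (crop 330,155 and 475,175) on the rail, with the lamp on the left. Next I measure with depth.

```bash
cat > h.py <<'E'
import numpy as np,cv2
def cam(d):
    f=240/np.tan(np.radians(d['fov_y']/2)); K=np.array([[f,0,d['cx']],[0,f,d['cy']],[0,0,1.]])
    return K,np.array(d['dist']),np.array(d['R']),np.array(d['t'])
def ray(d,u,v):
    K,D,R,t=cam(d); p=cv2.undistortPointsIter(np.array(np.stack([u,v],-1),float).reshape(-1,1,2),K,D,None,None,(3,50,1e-9)).reshape(-1,2)
    r=np.c_[p,np.ones(len(p))]; return r
def world(d,u,v,z=None):
    K,D,R,t=cam(d); r=ray(d,np.atleast_1d(u),np.atleast_1d(v)); c=-R.T@t
    if z is None:
        dep=d['depth'][np.atleast_1d(v).astype(int),np.atleast_1d(u).astype(int)]
        return (r*dep[:,None]-t)@R
    w=r@R; return c+w*((z-c[2])/w[:,2])[:,None]
def cloud(d,u0,u1,v0,v1):
    u,v=np.meshgrid(np.arange(u0,u1),np.arange(v0,v1)); P=world(d,u.ravel(),v.ravel())
    ok=d['depth'][v.ravel(),u.ravel()]>0
    return P[ok],u.ravel()[ok],v.ravel()[ok]
def proj(d,X):
    K,D,R,t=cam(d); return cv2.projectPoints(np.array(X,float).reshape(-1,3),cv2.Rodrigues(R)[0],t,K,D)[0].reshape(-1,2)
E
python3 - <<'E'
from h import *; import pickle
d=pickle.load(open('top0.pkl','rb'))
P,u,v=cloud(d,280,375,240,315)
g=P[(P[:,2]<.01)]; print('table z',np.median(g[:,2]))
m=(P[:,2]>.05)&(P[:,2]<.075); T=P[m]; c=T.mean(0); U,S,V=np.linalg.svd(T[:,:2]-c[:2]); a=V[0]; a=a*np.sign(a[1])
s=(T[:,:2]-c[:2])@a; w=(T[:,:2]-c[:2])@[-a[1],a[0]]
print(len(T),c,a,s.min(),s.max(),w.min(),w.max(),T[:,2].max())
# image-based: ends of axis
for n,(x,y,z) in dict(cell_out=(172,138,.045),plain=(577,428,.045)).items(): print(n,world(d,270+(x-3)/6.5,235+(y-3)/6.5,z))
# rail
P,u,v=cloud(d,185,370,150,225)
m=abs(P[:,2]-.04)<.005; R=P[m]; print('rail z',np.median(R[:,2]),len(R))
from numpy import *
(cx,cy),(w_,h_),an=cv2.minAreaRect(R[:,:2].astype(float32)); print(cx,cy,w_,h_,an)
m=(P[:,2]>.085)&(P[:,2]<.105); S=P[m]
for lo,hi in ((210,245),(262,290)):
    q=m&(u>=lo)&(u<hi); S=P[q]; print(len(S),S[:,2].max(),median(S[:,2]),cv2.minAreaRect(S[:,:2].astype(float32)))
# lip tops
for lo,hi in ((210,245),(262,290)):
    q=(P[:,2]>.094)&(P[:,2]<.102)&(u>=lo)&(u<hi); S=P[q]; print(len(S),S.mean(0),S.min(0),S.max(0))
E
```

```text
table z -7.971661343127636e-05
1055 [ 0.44344012 -0.04227506  0.05723424] [0.62154708 0.78337681] -0.08188805891544104 0.07784447986302594 -0.018964482388529366 0.017123767372136736 0.06745369316470894
cell_out [[0.49369029 0.01749552 0.045     ]]
plain [[ 0.39540879 -0.10725724  0.045     ]]
rail z 0.04010239793887049 3024
0.6327067017555237 0.058254361152648926 0.3946981430053711 0.08131514489650726 79.60110473632812
210 0.10119393148346939 0.09363992106796809 ((0.6577050685882568, 0.144830122590065), (0.021195607259869576, 0.06119967997074127), 79.03805541992188)
202 0.10066459200046304 0.09400424596762189 ((0.6403480172157288, 0.051204267889261246), (0.020612115040421486, 0.061193689703941345), 79.64530181884766)
100 [0.66068202 0.14361037 0.09705228] [0.62619978 0.13035533 0.0940694 ] [0.68941571 0.1581452  0.10119393]
101 [0.64227232 0.04985519 0.09674303] [0.60945927 0.03651442 0.09401939] [0.67019554 0.06458312 0.10066459]
```

```bash
cat >> h.py <<'E'
from scipy.spatial.transform import Rotation as Ro
from scipy.optimize import least_squares
def fit_cyl(P,c0,yaw0,r=.015,z=.045,freez=False):
    def res(p):
        a=np.array([np.cos(p[2]),np.sin(p[2]),0]); q=P-np.array([p[0],p[1],p[3] if freez else z]); q=q-np.outer(q@a,a)
        return np.linalg.norm(q,axis=1)-r
    s=least_squares(res,[c0[0],c0[1],yaw0,z],loss='soft_l1',f_scale=.002); return s.x,np.abs(s.fun).mean()
def to_tool(s,tcp_target,yaw_y=None):
    R=Ro.from_quat(s['tool_rot']).as_matrix(); out=R.T@(np.array(tcp_target)-s['tcp_pos'])
    y=R[:,1]; cur=np.degrees(np.arctan2(y[1],y[0])); return out,cur,R
E
python3 - <<'E'
from h import *; import pickle
from station import manip
for n,b in (('top',(280,375,240,315)),('side',(325,385,230,290))):
    d=pickle.load(open(n+'0.pkl','rb')); print('cam',-np.array(d['R']).T@d['t'])
    P,u,v=cloud(d,*b); a=np.array([.6216,.7834]); s=(P[:,:2]-[.443,-.0445])@a; w=(P[:,:2]-[.443,-.0445])@[-a[1],a[0]]
    m=(P[:,2]>.047)&(P[:,2]<.066)&(s>-.07)&(s<.055)&(abs(w)<.02)
    print(n,m.sum(),fit_cyl(P[m],(.443,-.0445),.9),fit_cyl(P[m],(.443,-.0445),.9,freez=True))
    m=(P[:,2]>.03)&(P[:,2]<.066)&(abs(w)<.012); print(s[m].min(),s[m].max())
s=manip.sense(); o,cur,R=to_tool(s,[.4435,-.0445,.18]); print(o,cur); print(R.round(3)); print(s['q'])
E
```

```text
cam [ 0.29149828 -0.01886738  1.1529868 ]
top 850 (array([1.10867874, 0.79053188, 0.89754153, 0.045     ]), np.float64(0.0013407435985202788)) (array([2.53237892, 2.57412919, 0.89725453, 0.04436577]), np.float64(0.0012778165131575715))
-0.07987548364903838 0.07986513408378888
cam [0.46943421 0.7838208  0.76011765]
side 457 (array([0.61550801, 0.17152005, 0.89650222, 0.045     ]), np.float64(0.0010985449950462259)) (array([1.08329664, 0.75701566, 0.8964214 , 0.04453604]), np.float64(0.0010489150568685735))
-0.08156641489725118 0.0821123834356071
[ 0.05140771 -0.44840416 -0.40939794] -72.47961537870161
[[-0.     0.301 -0.954]
 [ 0.002 -0.954 -0.301]
 [-1.    -0.002 -0.   ]]
[-1.44351400e+00  5.28261507e-01  1.43363235e+00 -3.34274729e-05
  1.18139622e+00 -1.78493123e-01]
```

Emit:
play_rows(
  series=[
    [0.004, -0.03, -0.027, -2.5],
    [0.008, -0.065, -0.06, -5],
    [0.012, -0.1, -0.09, -8],
    [0.016, -0.135, -0.12, -11],
    [0.02, -0.17, -0.15, -14],
    [0.024, -0.2, -0.18, -17],
    [0.028, -0.235, -0.21, -20],
    [0.032, -0.27, -0.24, -23],
    [0.036, -0.3, -0.27, -25],
    [0.04, -0.33, -0.3, -27],
    [0.043, -0.36, -0.33, -29],
    [0.046, -0.39, -0.36, -31],
    [0.048, -0.42, -0.385, -33],
    [0.05, -0.44, -0.4, -34],
    [0.051, -0.448, -0.409, -34],
    [0.051, -0.448, -0.409, -34],
    [0.051, -0.448, -0.409, -34],
    [0.051, -0.448, -0.409, -34],
  ],
  claw=100,
  force=80,
)

```text
t: 1.95
tcp_pos: [0.4431, -0.0461, 0.1805]
tool_rot: [0.637, 0.307, -0.637, 0.306]
force: [-0.2, -0.7, -0.8]
finger_gap: 1.003
```

```bash
python3 - <<'E'
from h import *; import pickle
from station import manip,snapshot
s=manip.sense()
ref=np.array([.443,-.0445]); 
W=snapshot('wrist'); T=snapshot('top'); pickle.dump((W,T),open('v1.pkl','wb'))
cv2.imwrite('pics/wrist1.png',W['image'])
for n,d in (('wrist',W),('top0',pickle.load(open('top0.pkl','rb'))),('side0',pickle.load(open('side0.pkl','rb')))):
    P,u,v=cloud(d,0,640,0,480); yaw=.897; a=np.array([np.cos(yaw),np.sin(yaw)]); nn=np.array([-a[1],a[0]])
    q=P[:,:2]-ref; l=q@a; w=q@nn
    m=(P[:,2]>.047)&(P[:,2]<.066)&(l>-.07)&(l<.055)&(abs(w)<.02)
    x,e=fit_cyl(P[m],ref,.9,freez=True); off=(x[:2]-ref)@nn
    # offset at s=0 of fitted line
    af=np.array([np.cos(x[2]),np.sin(x[2])]); k=(x[:2]-ref); o=k[0]*-af[1]+k[1]*af[0]
    m2=(P[:,2]>.035)&(P[:,2]<.066)&(abs(w)<.01)&(abs(l)<.1)
    print(n,m.sum(),'yaw',np.degrees(x[2]),'off',o,'z',x[3],'err',e,'ends',np.percentile(l[m2],[.2,99.8]))
o,cur,R=to_tool(s,[.443,-.0445,.02]); print(o,cur,s['q'])
E
```

```text
wrist 6206 yaw 51.28269723143281 off -0.0010040841889497054 z 0.044198620833626225 err 0.00043899996207647033 ends [-0.08089431  0.07767585]
top0 851 yaw 51.416628402512856 off 0.00030045278304013934 z 0.044368755313768576 err 0.0012781646419464307 ends [-0.07949545  0.07960154]
side0 457 yaw 51.361162847962795 off 0.0003397072561176495 z 0.04453603596921972 err 0.0010489150568685735 ends [-0.07985211  0.08174539]
[ 0.16045395 -0.00091421 -0.00110112] -38.57961766939751 [-3.56413466e-01  3.71767804e-01  1.92277125e+00  1.56057147e-03
  8.47807417e-01  3.15895400e-01]
```

View pics/wrist1.png

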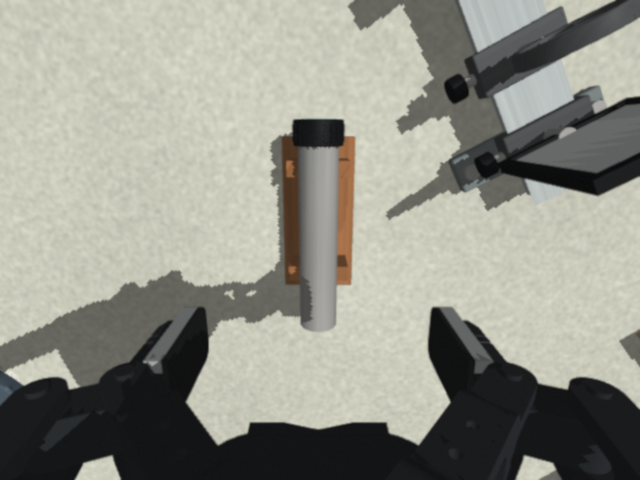

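The wrist view shows the tube upright at column 318, with the cell at (318,132), centred between the fingers. All three cameras agree within about 1.3 mm, and the heights and length match the given ones.

Emit:
play_rows(
  series=[
    [0.02, 0, 0, 0],
    [0.05, -0.001, 0, 0],
    [0.08, -0.001, -0.001, 0],
    [0.11, -0.001, -0.001, 0],
    [0.135, -0.001, -0.001, 0],
    [0.15, -0.001, -0.001, 0],
    [0.158, -0.001, -0.001, 0],
    [0.158, -0.001, -0.001, 0],
    [0.158, -0.001, -0.001, 0],
  ],
)

```text
t: 2.95
tcp_pos: [0.4432, -0.045, 0.0229]
tool_rot: [0.638, 0.307, -0.637, 0.306]
force: [0.7, -0.3, -0.1]
finger_gap: 0.998
```

Emit:
play_rows(
  series=[
    [0, 0, 0, 0],
    [0, 0, 0, 0],
    [0, 0, 0, 0],
    [0, 0, 0, 0],
    [0, 0, 0, 0],
    [0, 0, 0, 0],
    [0, 0, 0, 0],
    [0, 0, 0, 0],
    [0, 0, 0, 0],
    [0, 0, 0, 0],
  ],
  claw=0,
  force=90,
)

```text
t: 3.95
tcp_pos: [0.4438, -0.0452, 0.0236]
tool_rot: [0.638, 0.306, -0.636, 0.307]
force: [-0.3, -0.7, 5.5]
finger_gap: 0.331
```

Emit:
play_rows(
  series=[
    [-0.01, 0, 0, 0],
    [-0.03, 0, 0, 0],
    [-0.06, 0, 0, 0],
    [-0.09, 0, 0, 0],
    [-0.12, 0, 0, 0],
    [-0.15, 0, 0, 0],
    [-0.165, 0, 0, 0],
    [-0.175, 0, 0, 0],
    [-0.175, 0, 0, 0],
    [-0.175, 0, 0, 0],
  ],
)

```text
t: 4.95
tcp_pos: [0.4427, -0.045, 0.1981]
tool_rot: [0.638, 0.307, -0.637, 0.306]
force: [0.5, 1.4, -2.5]
finger_gap: 0.326
```

```bash
python3 - <<'E'
from h import *; import pickle
from station import manip,snapshot
from numpy import float32
s=manip.sense(); print(s['tcp_pos'],s['force'],s['finger_gap'],s['q'])
W=snapshot('wrist'); S=snapshot('side'); pickle.dump((W,S),open('v2.pkl','wb'))
cv2.imwrite('pics/wrist2.png',W['image']); cv2.imwrite('pics/side2.png',S['image'])
# tube relative to tool from wrist
R=Ro.from_quat(s['tool_rot']).as_matrix()
P,u,v=cloud(W,200,440,60,420); Q=(P-s['tcp_pos'])@R
m=(abs(Q[:,1])<.02)&(Q[:,0]>-.06)&(Q[:,0]<.02); print('tool pts',m.sum(),Q[m].min(0),Q[m].max(0))
pl=m&(Q[:,2]>.03)&(Q[:,2]<.055)
for sgn in (1,-1):
    pl=m&(sgn*Q[:,2]>.02)&(sgn*Q[:,2]<.06); print(sgn,pl.sum(), Q[pl].mean(0) if pl.any() else None, Q[pl,0].min() if pl.any() else None)
# refined bench
d=pickle.load(open('top0.pkl','rb'));d2=pickle.load(open('side0.pkl','rb'))
for n,d,b in (('top',d,(185,375,150,225)),('side',d2,(225,310,240,345))):
    P,u,v=cloud(d,*b); yaw=np.radians(79.4); a=np.array([np.cos(yaw),np.sin(yaw)]); nn=np.array([-a[1],a[0]])
    q=P[:,:2]-[.649,.098]; l=q@a; w=q@nn
    m=(P[:,2]>.06)&(P[:,2]<.1)&(abs(w)<.035)&(abs(l)<.07)
    for lo in (-1,1):
        k=m&(lo*l>0); r=cv2.minAreaRect(np.c_[l,w][k].astype(float32)); print(n,lo,k.sum(),r,np.percentile(l[k],[1,99]),np.percentile(w[k],[1,99]))
    # groove: fit V
    k=(P[:,2]>.076)&(P[:,2]<.0965)&(abs(w)<.0225)&(abs(abs(l)-.048)<.012)
    def f(p): return np.abs((w[k]-p[0])-p[2]*l[k])+p[1]-P[k,2]
    sol=least_squares(f,[0,.075,0],loss='soft_l1',f_scale=.002); print('V: w0,zbot,slope',sol.x,k.sum(),np.abs(sol.fun).mean())
    k=(abs(P[:,2]-.04)<.004)&(abs(w)<.04)&(abs(l)<.26); print('rail',cv2.minAreaRect(np.c_[l,w][k].astype(float32)))
E
```

```text
[ 0.44271071 -0.04503119  0.19812695] [ 0.49814213  1.43344846 -2.5229469 ] 0.3263675014258799 [-3.54317302e-01  3.39828557e-01  1.90552332e+00  1.57399431e-03
  8.95604970e-01  3.18896438e-01]
tool pts 32703 [-0.05897096 -0.01999551 -0.07859727] [-0.00377319  0.01999253  0.03295228]
1 967 [-0.03155917  0.00033471  0.02326547] -0.036853577857150016
-1 11185 [-0.03279676  0.00036185 -0.04101727] -0.037618658118903366
top -1 357 ((-0.04767819866538048, -0.00010367482900619507), (0.02078791707754135, 0.061193618923425674), 0.25055328011512756) [-0.05799308 -0.03788083] [-0.02949779  0.03027525]
top 1 378 ((0.0476255863904953, 0.0005095507949590683), (0.06210276111960411, 0.021214734762907028), 89.63804626464844) [0.03730609 0.05780965] [-0.03013227  0.03046152]
V: w0,zbot,slope [-0.00023303  0.07477323  0.00205699] 385 0.0022012334890293907
rail ((-0.04206076264381409, 0.003724072128534317), (0.07241570204496384, 0.39470937848091125), 89.98400115966797)
side -1 463 ((-0.04804985225200653, -0.00048074498772621155), (0.024773597717285156, 0.06192421168088913), 0.7456324696540833) [-0.05860146 -0.03603609] [-0.02997243  0.03004501]
side 1 538 ((0.04714382067322731, -6.0480087995529175e-06), (0.06074680760502815, 0.024717269465327263), 89.12881469726562) [0.03622787 0.05873693] [-0.02915307  0.02966825]
V: w0,zbot,slope [0.00051422 0.07406415 0.01672315] 398 0.003348635274892996
rail ((-0.04600606858730316, 0.004509948194026947), (0.07073839753866196, 0.320380836725235), 89.99784851074219)
```

View pics/wrist2.png

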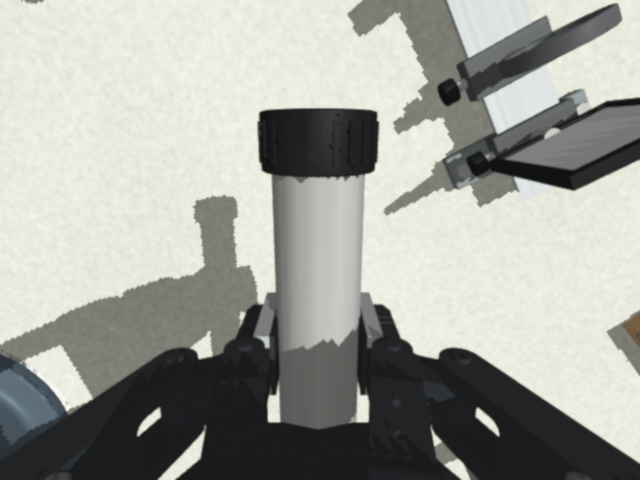

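View pics/side2.png

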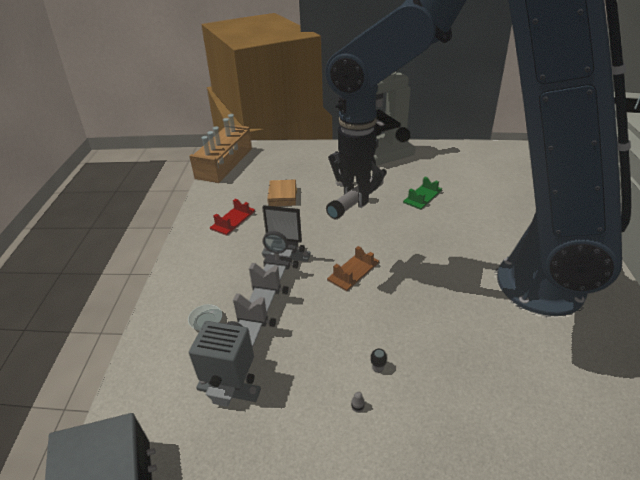

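```bash
python3 - <<'E'
from h import *; import pickle
from station import manip
s=manip.sense(); R=Ro.from_quat(s['tool_rot']).as_matrix(); W,S=pickle.load(open('v2.pkl','rb'))
for n,d,b in (('w',W,(200,440,0,420)),('s',S,(300,420,150,300))):
    P,u,v=cloud(d,*b); Q=(P-s['tcp_pos'])@R
    m=(abs(Q[:,1])<.006)&(Q[:,0]>-.045)&(Q[:,0]<-.005)&(Q[:,2]<-.02); 
    print(n,m.sum(),'z end',np.percentile(Q[m,2],[.3,1]))
    for a,b2 in ((-.06,-.05),(-.05,-.04),(-.04,-.03),(-.03,-.02),(-.079,-.065)):
        k=m&(Q[:,2]>a)&(Q[:,2]<b2)
        if k.any(): print(a,k.sum(),np.percentile(Q[k,0],5),)
o,cur,_=to_tool(s,[.649,.098,.198]); print(o,cur,79.4-90-cur)
E
```

```text
w 8209 z end [-0.07831385 -0.07798038]
-0.06 1435 -0.03680293932544011
-0.05 1322 -0.03671009438165936
-0.04 1227 -0.03675487796475716
-0.03 1144 -0.03673798594513652
-0.079 2343 -0.040213118568069375
s 142 z end [-0.08197789 -0.08173419]
-0.06 15 -0.03747444893171336
-0.05 15 -0.03701174584059819
-0.04 12 -0.03701350701088046
-0.03 15 -0.03731490188999351
-0.079 35 -0.04149216402152836
[-0.00026929  0.07204121 -0.2406067 ] -38.6289189791104 28.028918979110408
```

The tube is lifted: it hangs level, with its cell at (318,140) in the wrist view, and the rest is empty at (353,268) in the side view. Moving above the seat.

Emit:
play_rows(
  series=[
    [0, 0.004, -0.014, -1.5],
    [0, 0.009, -0.03, -3.5],
    [0, 0.016, -0.055, -6],
    [0, 0.024, -0.08, -9],
    [0, 0.033, -0.11, -12.5],
    [0, 0.042, -0.14, -16],
    [0, 0.05, -0.17, -20],
    [0, 0.059, -0.2, -23.5],
    [0, 0.066, -0.22, -26],
    [0, 0.07, -0.234, -27.5],
    [0, 0.072, -0.24, -28],
    [0, 0.072, -0.24, -28],
    [0, 0.072, -0.24, -28],
    [0, 0.072, -0.24, -28],
  ],
)

```text
t: 6.45
tcp_pos: [0.6478, 0.0972, 0.1974]
tool_rot: [-0.544, -0.452, 0.544, -0.451]
force: [0.2, -0.1, -1.7]
finger_gap: 0.326
```

```bash
python3 - <<'E'
from h import *; import pickle
from station import manip,snapshot
s=manip.sense(); print(s['tcp_pos'],s['force'],s['finger_gap'],s['q'])
W=snapshot('wrist'); S=snapshot('side');T=snapshot('top'); pickle.dump((W,S,T),open('v3.pkl','wb'))
for n,d in (('wrist',W),('side',S),('top',T)): cv2.imwrite(f'pics/{n}3.png',d['image'])
o,cur,_=to_tool(s,[.649,.098,.0735]); print(o,cur)
E
```

```text
[0.64775147 0.09719728 0.19739356] [ 0.23651709 -0.05309111 -1.6784552 ] 0.3264146514488988 [-0.02193488  0.60535636  1.38452733  0.00140512  1.1534377   0.1636494 ]
[ 0.12389221  0.00131566 -0.00089794] -10.665839036883508
```

View pics/wrist3.png

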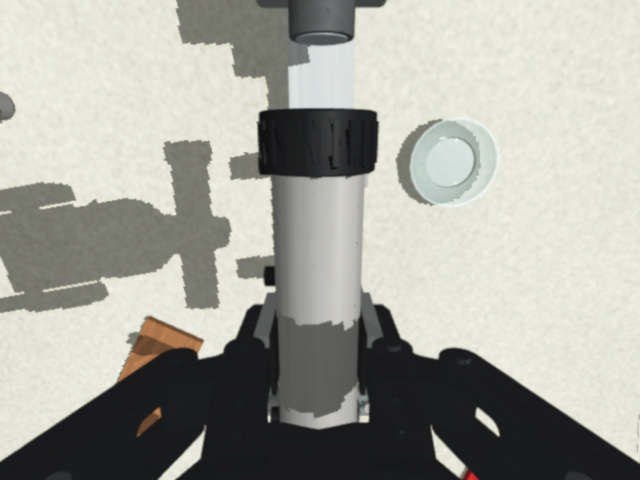

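View pics/side3.png

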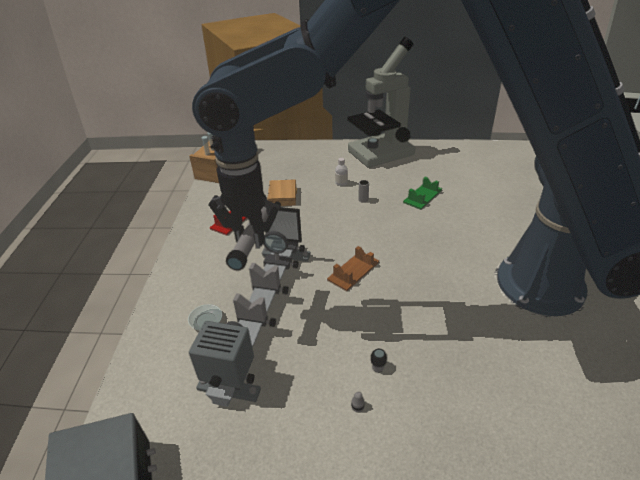

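The tube runs along the rail: tube at column 318, rail and snout at about 322, with the cell at (318,140) on the lamp side. Descending to about 10 mm above the seat.

Emit:
play_rows(
  series=[
    [0.01, 0.001, -0.001, 0],
    [0.03, 0.001, -0.001, 0],
    [0.05, 0.001, -0.001, 0],
    [0.07, 0.001, -0.001, 0],
    [0.09, 0.001, -0.001, 0],
    [0.105, 0.001, -0.001, 0],
    [0.112, 0.001, -0.001, 0],
    [0.112, 0.001, -0.001, 0],
    [0.112, 0.001, -0.001, 0],
  ],
)

```text
t: 7.5
tcp_pos: [0.6499, 0.098, 0.0864]
tool_rot: [0.545, 0.452, -0.544, 0.451]
force: [0.2, -0.0, -2.7]
finger_gap: 0.325
```

```bash
python3 - <<'E'
from h import *; import pickle
from station import manip,snapshot
s=manip.sense(); print(s['tcp_pos'],s['force'],s['finger_gap'])
W=snapshot('wrist'); S=snapshot('side');T=snapshot('top'); pickle.dump((W,S,T),open('v4.pkl','wb'))
cv2.imwrite('pics/wrist4.png',W['image']); cv2.imwrite('pics/side4.png',cv2.resize(S['image'][200:370,190:340],None,fx=4,fy=3.5*4/3.5,interpolation=2)[:600]); 
o,cur,R=to_tool(s,[.649,.098,.0735]); print(o,cur)
for n,d in (('w',W),('s',S),('t',T)):
    P,u,v=cloud(d,0,640,0,480); Q=(P-[.649,.098,0]); c,sn=np.cos(np.radians(79.4)),np.sin(np.radians(79.4)); l=Q[:,0]*c+Q[:,1]*sn; w=-Q[:,0]*sn+Q[:,1]*c; z=Q[:,2]
    m=(abs(w)<.012)&(z>.1)&(z<.135)&(l>.03)&(l<.1); print(n,'cell end l',np.percentile(l[m],99.5) if m.any() else None,m.sum())
    m=(abs(w)<.021)&(z>.095)&(z<.135)&(l>.03)&(l<.06); print('  tube w range',np.percentile(w[m],[1,99]) if m.any() else None)
    m=(abs(abs(w)-.026)<.003)&(z>.093)&(z<.101)&(l>.03)&(l<.07); print('  saddle l',np.percentile(l[m],[2,98]) if m.any() else None,m.sum())
    for sg in(1,-1):
        m=(sg*w>.018)&(sg*w<.04)&(z>.088)&(z<.101)&(l>.03)&(l<.07); print('  saddle w',sg,np.percentile(w[m],[2,98]) if m.any() else None,m.sum())
E
```

```text
[0.6498971  0.09803011 0.08642811] [ 2.34265321e-01 -8.20327958e-04 -2.74506799e+00] 0.3248645164820475
[ 0.0129274  -0.00088211  0.00021466] -10.672874243821136
w cell end l 0.07809457519487972 13360
  tube w range [-0.0151298   0.02047371]
  saddle l [0.03613462 0.0555505 ] 1870
  saddle w 1 [0.01820761 0.02871935] 1820
  saddle w -1 [-0.03067602 -0.01826122] 2157
s cell end l 0.08094315844547033 304
  tube w range [-0.0108116   0.01991388]
  saddle l [0.03773672 0.0573518 ] 38
  saddle w 1 [0.01883355 0.02944284] 60
  saddle w -1 [-0.02972046 -0.02137375] 22
t cell end l None 0
  tube w range None
  saddle l None 0
  saddle w 1 None 0
  saddle w -1 None 0
```

View pics/wrist4.png

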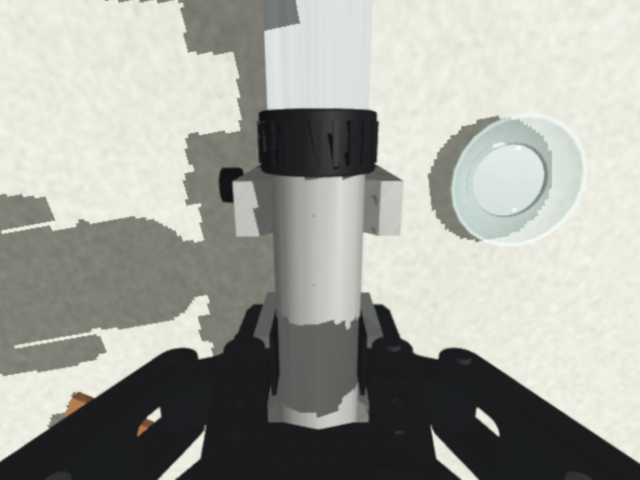

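View pics/side4.png

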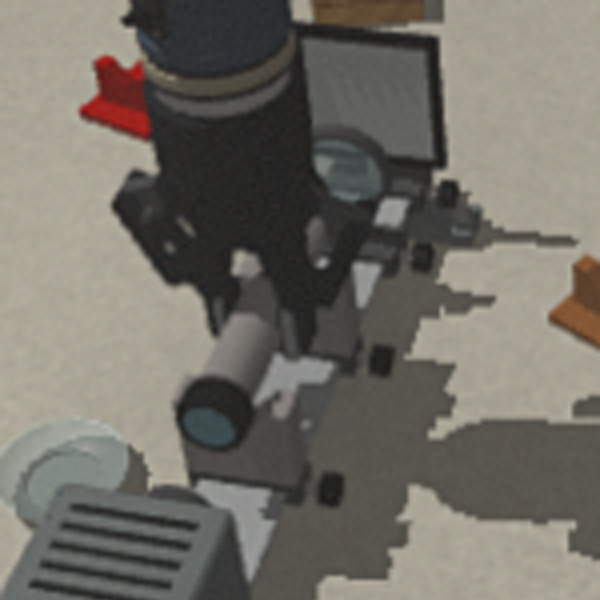

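The saddle spans columns 233–402 (centre 317.5) and the tube's centre is at about 318.5, so it is centred. The cell's outer face is 22.5–23.5 mm from the saddle's outer face (22 wanted). Lowering towards contact.

Emit:
play_rows(
  series=[
    [0.004, 0, 0.0005, 0],
    [0.008, 0, 0.0005, 0],
    [0.01, 0, 0.0005, 0],
    [0.01, 0, 0.0005, 0],
    [0.01, 0, 0.0005, 0],
  ],
)

```text
t: 8.15
tcp_pos: [0.65, 0.0976, 0.0769]
tool_rot: [0.545, 0.451, -0.544, 0.451]
force: [1.0, 0.0, -2.0]
finger_gap: 0.328
```

Emit:
play_rows(
  series=[
    [0.001, 0, 0, 0],
    [0.001, 0, 0, 0],
    [0.001, 0, 0, 0],
  ],
)

```text
t: 8.45
tcp_pos: [0.65, 0.0976, 0.0759]
tool_rot: [0.545, 0.451, -0.544, 0.451]
force: [-0.8, 0.2, -1.1]
finger_gap: 0.327
```

Emit:
play_rows(
  series=[
    [0.001, 0, 0, 0],
    [0.001, 0, 0, 0],
    [0.001, 0, 0, 0],
  ],
)

```text
t: 8.75
tcp_pos: [0.6501, 0.0976, 0.0751]
tool_rot: [0.545, 0.451, -0.543, 0.451]
force: [-0.7, -0.1, -0.3]
finger_gap: 0.324
```

Emit:
play_rows(
  series=[
    [0.001, 0, 0, 0],
    [0.001, 0, 0, 0],
    [0.001, 0, 0, 0],
  ],
)

```text
t: 9.05
tcp_pos: [0.6502, 0.0976, 0.075]
tool_rot: [0.545, 0.451, -0.543, 0.452]
force: [-1.2, -0.1, 5.3]
finger_gap: 0.326
```

Emit:
play_rows(
  series=[
    [0.0012, 0, 0, 0],
    [0.0018, 0, 0, 0],
    [0.0018, 0, 0, 0],
    [0.0018, 0, 0, 0],
  ],
)

```text
t: 9.45
tcp_pos: [0.6502, 0.0976, 0.0749]
tool_rot: [0.545, 0.451, -0.543, 0.452]
force: [-4.1, 0.4, 9.7]
finger_gap: 0.327
```

Emit:
play_rows(
  series=[
    [0.001, -0.0003, 0, 0],
    [0.002, -0.0006, 0, 0],
    [0.002, -0.0006, 0, 0],
    [0.002, -0.0006, 0, 0],
    [0.002, -0.0006, 0, 0],
    [0.002, -0.0006, 0, 0],
  ],
)

```text
t: 10.05
tcp_pos: [0.6502, 0.0976, 0.0749]
tool_rot: [0.546, 0.451, -0.543, 0.452]
force: [-3.4, -0.9, 11.4]
finger_gap: 0.324
```

```bash
python3 - <<'E'
from h import *; import pickle
from station import manip,snapshot
s=manip.sense(); print(s['t'],s['tcp_pos'],s['force'],s['ft_torque'],s['finger_gap'])
W=snapshot('wrist'); S=snapshot('side'); pickle.dump((W,S),open('v5.pkl','wb'))
cv2.imwrite('pics/wrist5.png',W['image']); cv2.imwrite('pics/side5.png',cv2.resize(S['image'][200:350,190:340],None,fx=4,fy=4,interpolation=2)); 
R=Ro.from_quat(s['tool_rot']).as_matrix(); print(R.round(4))
for n,d in (('w',W),('s',S)):
    P,u,v=cloud(d,0,640,0,480); Q=(P-[.649,.098,0]); c,sn=np.cos(np.radians(79.4)),np.sin(np.radians(79.4)); l=Q[:,0]*c+Q[:,1]*sn; w=-Q[:,0]*sn+Q[:,1]*c; z=Q[:,2]
    m=(abs(w)<.012)&(z>.095)&(z<.125)&(l>.03)&(l<.1); print(n,'cell end l',np.percentile(l[m],99.5))
    m=(abs(abs(w)-.026)<.003)&(z>.093)&(z<.101)&(l>.03)&(l<.07); print('  saddle l',np.percentile(l[m],[2,98]))
    for a in (.02,.03,.04,.05):
        m=(abs(w)<.012)&(z>.097)&(z<.125)&(l>a)&(l<a+.01); print('  top z',a,np.percentile(z[m],95) if m.any() else None)
print(manip.sense()['force'])
E
```

```text
10.05 [0.65020825 0.09758803 0.07491025] [-3.38904996 -0.88934467 11.36355691] [-0.0771447   0.51214175  0.03942867] 0.3236045434362091
[[ 4.500e-03  9.828e-01 -1.845e-01]
 [ 7.000e-04 -1.845e-01 -9.828e-01]
 [-1.000e+00  4.300e-03 -1.500e-03]]
w cell end l 0.07771018551402872
  saddle l [0.03602574 0.05555938]
  top z 0.02 0.11091255056120976
  top z 0.03 0.11090509813070018
  top z 0.04 0.11094055846107784
  top z 0.05 0.11096602517317104
s cell end l 0.08047807080571456
  saddle l [0.03749699 0.05769443]
  top z 0.02 0.11144342019765663
  top z 0.03 0.11141404032480279
  top z 0.04 0.11276988622103587
  top z 0.05 0.11306035880601661
[-2.64987465 -1.48999353 10.41142528]
```

View pics/wrist5.png

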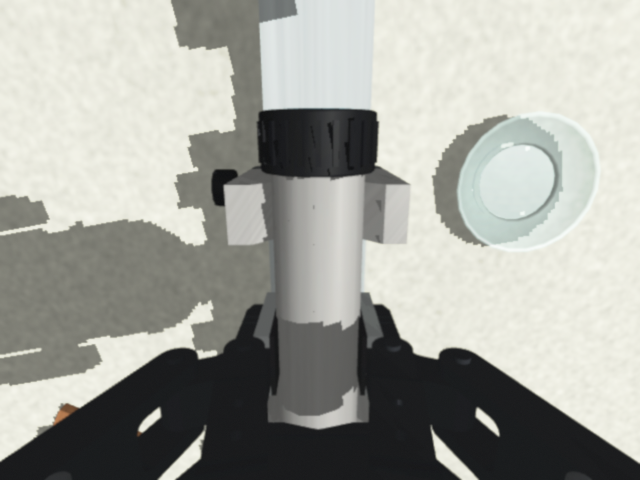

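View pics/side5.png

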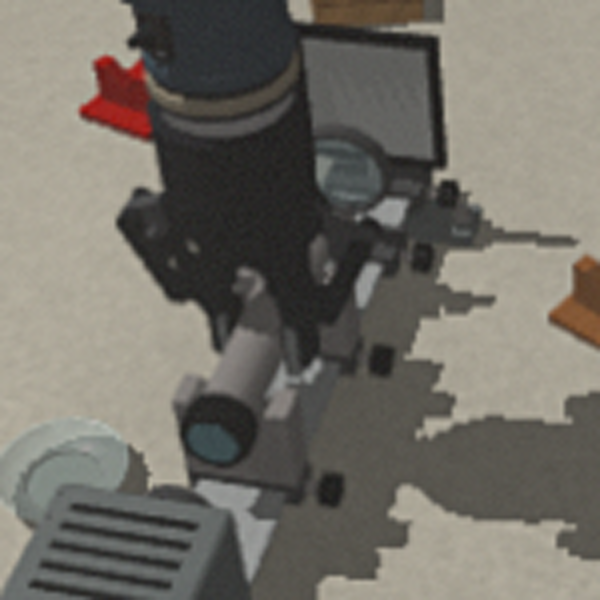

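Emit:
play_rows(
  series=[
    [0.0022, -0.0009, 0, 0],
    [0.0022, -0.0012, 0, 0],
    [0.0022, -0.0012, 0, 0],
    [0.0022, -0.0012, 0, 0],
    [0.0022, -0.0012, 0, 0],
    [0.0022, -0.0012, 0, 0],
  ],
)

```text
t: 10.75
tcp_pos: [0.6502, 0.0976, 0.0749]
tool_rot: [0.546, 0.45, -0.542, 0.453]
force: [-2.7, -0.5, 10.5]
finger_gap: 0.325
```

Emit:
play_rows(
  series=[
    [0.0022, -0.0012, 0, 0],
    [0.0022, -0.0012, 0, 0],
  ],
)

```text
t: 10.95
tcp_pos: [0.6503, 0.0976, 0.0749]
tool_rot: [0.547, 0.449, -0.541, 0.454]
force: [-2.2, -1.3, 10.8]
finger_gap: 0.327
```

The load is steady: about 10.8 N against a free-hanging reading of about -2 to -2.7 N, so roughly 13 N of push with about 2 N sideways. Handing in.

```bash
python3 - <<'E'
from station import manip
s=manip.sense(); print(s['t'],s['tcp_pos'],s['force'],s['finger_gap'],abs(s['qd']).max())
print(manip.sign_off())
E
```

```text
10.95 [0.6502795  0.09762901 0.07487357] [-2.21333381 -1.31748157 10.82571574] 0.32708107811980736 0.0027721247056131182
the job is handed in; nothing more can be done
None
```

I took the tube from the brown rest, carried it over the bench turned 28°, laid it in both V-saddles with its lens cell towards the lamp, and handed in at about 11 s while still gripping and pressing.

**Last checks:**
- **Height and level:** by the wrist camera the tube's top is at 110.9–111.0 mm on the lamp-side stretch, so its axis is about 96 mm up and level. The side camera read 111.4–113.1 mm there, but it had few points.
- **Lens cell gap:** about 4–5 mm from the saddle by both cameras, whose absolute positions along the rail differ by 2–3 mm.
- **Press:** about 13 N downward, taken as the 10.8 N reading against about -2 to -2.7 N hanging free. About 2 N sideways remained after two small corrections, so I expect both groove sides to carry load. I could not measure each side separately.
- **Grip and motion:** the fingers stood at 0.33 of their opening, and the arm was at rest. The hand had tilted a fraction of a degree during the last corrections.
- **Bystanders:** I saw no contact with any of them, but I did not measure their positions again at the end.

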